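# Load the vial caddy

### The job

First swing the pink caddy's carry handle right over to the far side, clear of the pockets, and leave it there. Only then stand the three white vials upright in the caddy, each in the pocket whose floor has the colour of its cap. Leave the two brown look-alike vials with a black spot on the cap standing where they are.

Things in the scene. Friction and masses are not known exactly. Their poses are not given: they have to be found in the camera images.
- vial_blue: loose vial: white cylindrical body, blue ribbed screw cap, no spot on the cap; 28 mm diameter, 61 mm tall (the cap, 28 mm wide, is the top 15 mm), about 25 to 50 g, stands upright on the bench; origin at the centre of its underside, z up
- vial_green: loose vial: white cylindrical body, green ribbed screw cap, no spot on the cap; 28 mm diameter, 61 mm tall (the cap, 28 mm wide, is the top 15 mm), about 25 to 50 g, stands upright on the bench; origin at the centre of its underside, z up
- vial_yellow: loose vial: white cylindrical body, yellow ribbed screw cap, no spot on the cap; 28 mm diameter, 61 mm tall (the cap, 28 mm wide, is the top 15 mm), about 25 to 50 g, stands upright on the bench; origin at the centre of its underside, z up
- used_blue: look-alike to be left alone: brown cylindrical body, blue ribbed cap with a black round spot 22 mm wide on top; else the same size as the white vials; stands upright, origin at the centre of its underside
- used_yellow: look-alike to be left alone: brown cylindrical body, yellow ribbed cap with a black round spot 22 mm wide on top; else the same size as the white vials; stands upright, origin at the centre of its underside
- floor_blue: fixed blue floor sheet of one caddy pocket, 58 x 48 x 2 mm (x by y of the caddy); origin at the centre of its underside, 4 mm above the bench, which is also the centre of its pocket; x, y as the caddy's
- floor_green: fixed green floor sheet of one caddy pocket, 58 x 48 x 2 mm (x by y of the caddy); origin at the centre of its underside, 4 mm above the bench, which is also the centre of its pocket; x, y as the caddy's
- floor_yellow: fixed yellow floor sheet of one caddy pocket, 58 x 48 x 2 mm (x by y of the caddy); origin at the centre of its underside, 4 mm above the bench, which is also the centre of its pocket; x, y as the caddy's
- caddy: pink open caddy fixed to the bench, 70 (x) by 172 (y) by 32 mm high, walls 4 mm; three pockets in a row along its y, 54.7 mm apart, each 62 x 52 mm inside, floor tops 6 mm above the bench; their colours vary. Origin at the centre of its underside, x points away from the robot within 0.3 rad, z up. Carry handle hinged along y at x = +25 mm, z = 32 mm (far rim)
- handle (a joint): hinge of the carry handle, rad: steel wire bail 184 mm wide, 6 mm thick, its crossbar along caddy y with a white sleeve 14 mm thick, 80 mm long. Sleeve axis, caddy frame: x = 25 - 45 cos q, z = 32 + 45 sin q mm, y = 0. q = 0 flat over the pockets, pi/2 upright, grows towards the far side, stop at 2.9. Stiff (about 1 N at the sleeve), stays where left; starts at 0.35 to 0.8
Things that resemble listed ones, but are neither listed nor needed, are in the scene too. Of the things like the caddy, leave any that is yellow; of the rest the larger one is meant. Leave any red look-alike of the vial_yellow alone.

How it is judged:
On the way:
1. the carry handle is swung over to the far side (joint above 2.2 rad) (value of joint handle above 2.2 rad), for 0.2 s.
At the end, for the whole second after the job is handed in: handle beyond the far rim (joint above 2.2 rad); each white vial upright (0.15 rad) and at rest on the floor of the pocket of its cap colour (within 24 mm of its centre, so anywhere in the pocket, under 8 mm above its origin); both brown vials upright within 20 mm of their starts (value of joint handle above 2.2 rad and horizontal distance between vial_blue and floor_blue below 0.024 m and z of vial_blue in the frame of floor_blue below 0.008 m and angle between each of vial_blue, vial_green, vial_yellow, used_blue, used_yellow's own z axis and vertical below 0.15 rad and linear speed of each of vial_blue, vial_green, vial_yellow, used_blue, used_yellow below 0.02 m/s and horizontal distance between vial_green and floor_green below 0.024 m and z of vial_green in the frame of floor_green below 0.008 m and horizontal distance between vial_yellow and floor_yellow below 0.024 m and z of vial_yellow in the frame of floor_yellow below 0.008 m and distance of each of used_blue, used_yellow from where it was at the start of the episode below 0.02 m); the robot touches nothing.
It fails at once if a white vial is lifted before the handle is swung clear (value of joint handle below 2 rad and height (world z) of any of vial_blue, vial_green, vial_yellow above 0.03 m).
It fails at once if a brown look-alike is moved more than 20 mm or tipped (distance of any of used_blue, used_yellow from where it was at the start of the episode above 0.02 m or angle between any of used_blue, used_yellow's own z axis and vertical above 0.3 rad).
It also fails if it takes over 90 s, if anything falls off the work surface, if the arm or the gripper's body presses on something with over 40 N, if the wrist force passes 120 N, or if a joint passes its speed limit or range.

### The arm

A 6-joint arm with a two-finger parallel gripper is mounted at the origin on the work surface. World frame = base frame: x ahead of the robot, y to its left, z up, the work surface at z = 0. Lengths are in m, angles in rad, forces in N, time in s.
With the tool pointing down it reaches from about 0.35 to 0.775 m from the base axis. Payload 5.5 kg.
Tool frame: the origin (TCP) lies at the very end of the fingers, on their centre line; the grasp point (between the pads) lies 19 mm behind it; z points along the fingers, y is the direction in which the jaws open and shut (so a half turn about z gives the same grasp; the last joint's range is limited). The gripper opens to 85 mm and grips with 20 to 120 N. Pads are 22 mm wide; open, the fingers measure 114 mm over their backs; the gripper's body (76 mm by 85 mm) begins 54 mm behind the grasp point. The pads swing forward as they close: fully open they stand 13 mm farther back than shut.
Start: joints at [1.112, 0.313, 0.046, 1.304, 0, 1.431], TCP at [0.18, 0.546, 0.231] pointing down, gripper open.
Joint ranges: [-2.76, 2.76], [-0.86, 1.69], [-1.03, 1.26], [-2.2, 2.34], [-1.47, 1.5], [-3.14, 3.14]. Speed limits (rad/s): [2.57, 2.57, 3.14, 3.14, 3.14, 3.14].

### API

Orientations are given as a unit quaternion [w, x, y, z].
In Python, from workcell import get_state, read_camera, hand_in, find_in, silhouettes gives the robot as it stands. The module is installed in compiled form; this text tells all that it offers.
- The arm moves only by the tool send_rows, never from a script. Its argument "deltas" is a list that holds one entry, the list of rows, each a list of 6 numbers: the shift along the world's x, y, z in cm, then the turn, a rotation vector about the world's x, y, z in degrees. In form: [[[dx, dy, dz, wx, wy, wz], ...]]. A call has 1 to 12 rows; each row is the pose to reach, as a shift and turn from the pose commanded when the call began; what a row does not reach only later rows make up. A row lasts 1/10 s, in which the tool goes at most 50 mm and 8.59 degrees, less where a joint would pass 70% of its speed; a pose out of reach is approached as far as the arm can. A call with a gripper value outside its range is refused whole. "jaw" is the opening, from -1 (shut) to 1 (fully open), so that 0 is half open, set as the call begins (left out, the last holds). The fingers move at their own pace and stop on an object; "force" is the grip in N (left out, the last holds). Time passes only in rows, so rows that repeat a pose let the fingers close. It gives the time, the measured TCP pose, the force and the opening at its end, in the units of the state.
- get_state(): the state, without advancing time (a new reading comes with each control period).
- read_camera(name): name is "scene" or "side" or "wrist"; returns a dict with "img" (420x560x3 uint8, red, green, blue), "z_map" (420x560 float32, m along the optical axis (not along the pixel's ray), 0 where there is no reading), "vfov" (degrees; the focal length in pixels is half the picture's height over the tangent of half this angle, whatever the lens; pixels are square), "cx", "cy" (the principal point, pixels), "R" (3x3) and "t" (3): a world point X has camera coordinates R X + t; the wrist camera has in their place "hand_eye" (4x4, takes a point from camera to tool coordinates, whose origin is the TCP and whose axes are the flange's). Camera axes: x right, y down, z forward; pixel columns grow to the right and rows downward; lengths in m; the calibration is good to about 2 mm. A picture is of the moment at which its call begins: read the wrist's pose just before it.
- hand_in(): hands the job in, once; it reports no verdict.
Trained networks look in a picture, given as the dict that the camera call returned (one of the last four; its "shot" number tells which), for a name from the list of things; names that differ only in an ending like _2 or _b are one class to them, and where a whole thing is asked for, a point or a joint stands for the part that bears it (a point fixed in the world has none). Each returns a list of dicts, best first, with "conf" (0 to 1); they miss things now and then, are a little off and sometimes report something else, mostly with a low value. They report only what shows in the picture. A call takes as long as a camera call. They do not tell look-alikes from the thing itself.
- find_in(picture, thing): "box" ([centre column, centre row, width, height] in pixels, round what is visible of it).
- silhouettes(picture, thing): "mask" (420x560 bool, what is visible of it) and "box" ([centre column, centre row, width, height] in pixels, round what is visible of it).
The state is a dict: "clock": time; "joint_pos": joint angles; "qvel": joint speeds; "tau": joint torques, N m; "tcp_pos": TCP position; "orientation": TCP orientation; "wrist_force": force on the tool from outside, world axes, zero at the start; "ft_torque": the same for the moment, N m; "finger_gap": finger opening in m.
Only numpy, scipy, OpenCV 4.12 (cv2) and the standard library are available. Lean on these libraries where they do the work, as an engineer would, in place of code of your own. Each camera call takes 0.05 s, during which the arm holds its last target.

## Working session

There is one attempt and no reset: what is moved stays moved. The work goes in short steps, Python scripts to look and compute and a tool call to move; the robot and the scene stay as the last step left them, time stands still between calls to the robot, and variables do not carry over. Pictures are saved under pics/ and viewed, and the job is handed in when it is done.

Besides the shell and the picture viewer there is one more tool, called after ">>>" by a JSON object that holds its "api" and its "payload", one argument or row to a line. send_rows: Moves the arm, as the interface text tells. Its arguments: {"type":"object","properties":{"deltas":{"type":"array","items":{"type":"array","items":{"type":"array","items":{"type":"number"}}}},"jaw":{"type":"number"},"force":{"type":"number"}},"required":["deltas"]}

```bash
mkdir -p pics
cat > h.py <<'E'
import numpy as np, cv2
from workcell import get_state, read_camera, hand_in, find_in, silhouettes
from scipy.spatial.transform import Rotation as Ro
def f(p): return p["img"].shape[0]/2/np.tan(np.radians(p["vfov"])/2)
def cloud(p,st=None):
    z=p["z_map"];F=f(p);v,u=np.mgrid[:420,:560]
    C=np.stack([(u-p["cx"])*z/F,(v-p["cy"])*z/F,z],-1)
    if "R" in p: W=(C-p["t"])@np.array(p["R"])
    else:
        H=np.array(p["hand_eye"]);q=st["orientation"];R=Ro.from_quat([q[1],q[2],q[3],q[0]]).as_matrix()
        W=(C@H[:3,:3].T+H[:3,3])@R.T+st["tcp_pos"]
    W[z<=0]=np.nan
    return W
def save(p,n): cv2.imwrite("pics/"+n,p["img"][:,:,::-1])
E
python3 - <<'E'
from h import *
print(get_state())
for n in ["scene","side"]:
    p=read_camera(n);save(p,n+"0.png");W=cloud(p);np.save(n+"0.npy",W);np.save(n+"0i.npy",p["img"])
    for t in ["vial_blue","vial_green","vial_yellow","used_blue","used_yellow","floor_blue","floor_green","floor_yellow","caddy","handle"]:
        for d in silhouettes(p,t):
            if d["conf"]>.2:
                m=d["mask"];w=W[m];w=w[~np.isnan(w[:,0])]
                print(n,t,round(d["conf"],2),np.round(d["box"]),np.round(np.median(w,0),3) if len(w) else None)
E
```

```text
{'clock': 0.0, 'joint_pos': array([ 1.11241288e+00,  3.13987824e-01,  4.49722518e-02,  1.30359485e+00,
       -1.28629993e-05,  1.43118367e+00]), 'qvel': array([ 2.55018935e-04,  1.32995705e-05,  8.11118369e-04, -6.81505694e-05,
        1.90422782e-03,  2.00485968e-04]), 'tau': array([ 9.90658555e-04, -4.80626106e+01,  2.98534477e+01,  1.92982354e-02,
        6.82979339e-05, -4.87225833e-06]), 'tcp_pos': array([0.17999543, 0.54556158, 0.23041327]), 'orientation': array([-2.61036085e-04,  1.58711353e-01,  9.87324609e-01, -8.68697291e-04]), 'wrist_force': array([-0.27120258, -0.11540432,  0.3946334 ]), 'ft_torque': array([-0.04383901, -0.02091176,  0.04444211]), 'finger_gap': 0.08503310553697833}
scene vial_blue 0.71 [414. 306.  16.  23.] [0.465 0.387 0.05 ]
scene vial_green 0.48 [362. 266.  10.  26.] [0.452 0.235 0.05 ]
scene vial_yellow 0.71 [174. 198.  15.  22.] [ 0.604 -0.318  0.04 ]
scene vial_yellow 0.56 [164. 184.  10.  19.] [ 0.593 -0.392  0.038]
scene used_blue 0.61 [224. 183.   7.  22.] [ 0.466 -0.253  0.04 ]
scene used_yellow 0.6 [356. 331.  15.  24.] [0.6   0.322 0.052]
sce
[... 737 characters left out ...]
 0.591 -0.33   0.049]
side used_blue 0.58 [328. 305.  20.  31.] [ 0.455 -0.267  0.051]
side used_yellow 0.73 [275. 125.  12.  25.] [0.591 0.314 0.032]
side used_yellow 0.34 [320. 181.  50.  52.] [0.571 0.024 0.063]
side floor_blue 0.5 [314. 190.  16.  10.] [0.58  0.046 0.007]
side floor_green 0.69 [326. 207.  18.  10.] [ 0.586 -0.01   0.007]
side caddy 0.89 [260. 214.  28.  52.] [0.435 0.012 0.013]
side caddy 0.85 [238. 295.  55.  96.] [ 0.32  -0.176  0.014]
side caddy 0.82 [318. 189.  62.  70.] [0.572 0.016 0.024]
side handle 0.87 [239. 294.  36.  90.] [ 0.3   -0.191  0.036]
side handle 0.61 [320. 183.  52.  54.] [0.571 0.029 0.063]
side handle 0.51 [260. 212.  21.  44.] [0.418 0.001 0.027]
```

Run:
```python
import cv2
for n,(a,b,c,d) in {"scene":(130,150,450,390),"side":(180,90,480,390)}.items():
    i=cv2.imread(f"pics/{n}0.png")[b:d,a:c]; cv2.imwrite(f"pics/{n}0z.png",cv2.resize(i,None,fx=2.4 if n=="scene" else 2,fy=2.4 if n=="scene" else 2,interpolation=cv2.INTER_CUBIC))
```

```text
(no output)
```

View pics/scene0z.png

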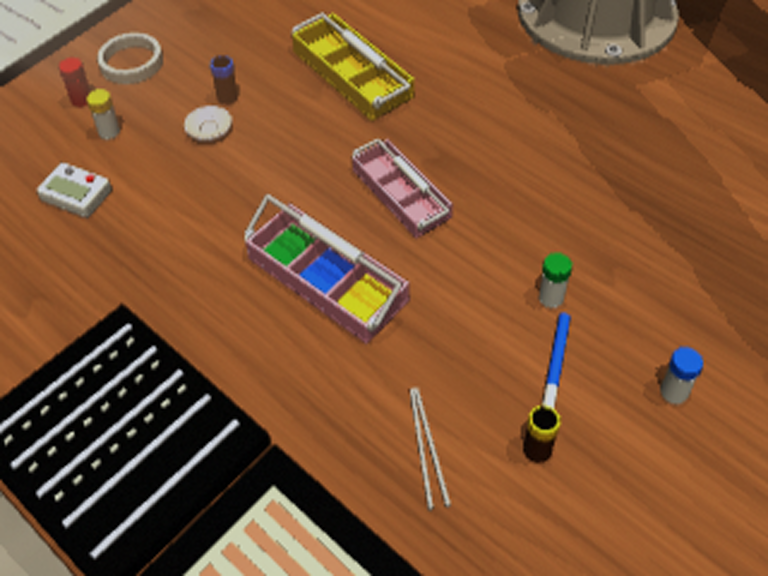

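View pics/side0z.png

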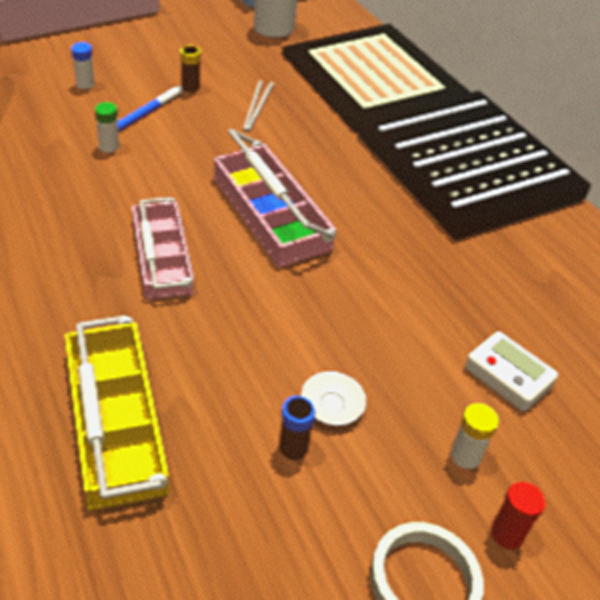

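The white yellow-capped vial is at scene (174,198) and side (416,307). Its red neighbour, at scene (164,184), is the look-alike. The large pink caddy is at scene (263,262); the small pink one and the yellow one are left alone. Next I'll measure their poses.

```bash
cat > m.py <<'E'
from h import *
from scipy.optimize import least_squares
import sys
for n in ["scene","side"]:
    W=np.load(n+"0.npy").reshape(-1,3)
    for nm,c in dict(blue=(.458,.383),green=(.446,.229),yellow=(.598,-.324),ub=(.46,-.26),uy=(.595,.318),red=(.585,-.398)).items():
        w=W[(np.hypot(W[:,0]-c[0],W[:,1]-c[1])<.035)&(W[:,2]>.02)&(W[:,2]<.08)]
        top=w[w[:,2]>.056]
        r=least_squares(lambda p:np.hypot(w[:,0]-p[0],w[:,1]-p[1]).clip(.014)-.014 ,c,loss="soft_l1",f_scale=.002)
        print(n,nm,len(w),"top",len(top),np.round(top.mean(0),4),"midrange",np.round((top[:,:2].max(0)+top[:,:2].min(0))/2,4),"fit",np.round(r.x,4),"zmax",w[:,2].max().round(4))
    w=W[(abs(W[:,0]-.577)<.08)&(abs(W[:,1]-.03)<.13)&(W[:,2]>.024)&(W[:,2]<.036)]
    (c,s,a)=cv2.minAreaRect((w[:,:2]*1000).astype(np.float32)); print(n,"caddy rim",len(w),np.round(c,1),np.round(s,1),a)
    w=W[(abs(W[:,0]-.577)<.08)&(abs(W[:,1]-.03)<.13)&(W[:,2]>.045)&(W[:,2]<.09)]
    print(n,"handle",len(w)); 
    h=np.histogram(w[:,2],bins=10);print(h[0],h[1].round(3))
    m=np.median(w,0);u,s,v=np.linalg.svd(w-m,full_matrices=False);print(m.round(4),v[0].round(3),w.min(0).round(3),w.max(0).round(3))
E
python3 m.py
```

```text
scene blue 229 top 123 [0.4575 0.3859 0.0607] midrange [0.4581 0.3854] fit [0.4576 0.3856] zmax 0.0651
scene green 190 top 94 [0.4442 0.2316 0.0609] midrange [0.4441 0.2313] fit [0.4437 0.231 ] zmax 0.0648
scene yellow 144 top 60 [ 0.6008 -0.3246  0.0605] midrange [ 0.6006 -0.3264] fit [ 0.6001 -0.3254] zmax 0.0642
scene ub 133 top 53 [ 0.4619 -0.2589  0.0606] midrange [ 0.4605 -0.2599] fit [ 0.4609 -0.2595] zmax 0.0644
scene uy 232 top 137 [0.5947 0.3208 0.0608] midrange [0.5939 0.3206] fit [0.5939 0.3204] zmax 0.0659
scene red 135 top 57 [ 0.5879 -0.3988  0.0599] midrange [ 0.587  -0.3999] fit [ 0.588  -0.3996] zmax 0.0635
scene caddy rim 411 [583.1  36. ] [ 73.6 189.2] 0.9533231854438782
scene handle 301
[10  6  9  8  8 22 72 74 82 10] [0.045 0.048 0.05  0.053 0.055 0.058 0.06  0.063 0.065 0.068 0.07 ]
[0.5745 0.042  0.0632] [-0.032  0.999 -0.   ] [ 0.564 -0.06   0.045] [0.598 0.131 0.07 ]
side blue 166 top 58 [0.4529 0.3842 0.0609] midrange [0.4535 0.3862] fit [0.4535 0.385 ] zmax 0.0645
side green 196 top 73 [0.4404 0.2298 0.0609] midrange [0.4414 0.2299] fit [0.441  0.2308] zmax 0.0642
side yellow 412 top 208 [ 0.5974 -0.3264  0.061 ] midrange [ 0.5979 -0.3256] fit [ 0.5982 -0.3257] zmax 0.0648
side ub 381 top 200 [ 0.4584 -0.2615  0.0615] midrange [ 0.4585 -0.2606] fit [ 0.4591 -0.2605] zmax 0.0643
side uy 167 top 59 [0.5903 0.318  0.0611] midrange [0.5911 0.3201] fit [0.5911 0.3195] zmax 0.0653
side red 495 top 263 [ 0.5848 -0.4008  0.0611] midrange [ 0.5854 -0.4001] fit [ 0.5857 -0.4002] zmax 0.065
side caddy rim 626 [579.9  34.2] [ 71.4 182.8] 2.024646520614624
side handle 300
[ 6  8  5  6  8 19 48 81 76 43] [0.045 0.047 0.05  0.052 0.055 0.057 0.06  0.062 0.065 0.067 0.07 ]
[0.5696 0.0262 0.0638] [ 0.035 -0.999 -0.004] [ 0.562 -0.06   0.045] [0.595 0.129 0.07 ]
```

>>> {"api": "send_rows", "payload": {
  "deltas": [
    [[12,-17,0,0,0,8],[35.5,-51.1,-6,0,0,18.2],[35.5,-51.1,-6,0,0,18.2],[35.5,-51.1,-6,0,0,18.2],[35.5,-51.1,-6,0,0,18.2],[35.5,-51.1,-6,0,0,18.2],[35.5,-51.1,-6,0,0,18.2],[35.5,-51.1,-6,0,0,18.2],[35.5,-51.1,-6,0,0,18.2],[35.5,-51.1,-6,0,0,18.2],[35.5,-51.1,-6,0,0,18.2],[35.5,-51.1,-6,0,0,18.2]]
  ],
  "jaw": -1,
  "force": 30
}}

```text
clock: 2.3
tcp_pos: [0.5198, 0.0569, 0.1744]
orientation: [0.0, 0.001, 1.0, 0.0]
wrist_force: [1.1, 1.3, -0.3]
finger_gap: -0.0001
```

>>> {"api": "send_rows", "payload": {
  "deltas": [
    [[0,0,0,0,0,0],[0,0,0,0,0,0],[0,0,0,0,0,0],[0,0,0,0,0,0]]
  ]
}}

```text
clock: 2.7
tcp_pos: [0.518, 0.06, 0.1746]
orientation: [-0.0, -0.0, 1.0, 0.0]
wrist_force: [-0.9, -0.7, -0.9]
finger_gap: -0.0002
```

>>> {"api": "send_rows", "payload": {
  "deltas": [
    [[1.2,-2.3,-4.5,0,0,0],[1.2,-2.3,-9,0,0,0],[1.4,-2.3,-12.5,0,0,0],[1.5,-2.3,-13.1,0,0,0],[1.5,-2.3,-13.1,0,0,0],[1.5,-2.3,-13.1,0,0,0]]
  ]
}}

```text
clock: 3.3
tcp_pos: [0.5351, 0.0365, 0.0453]
orientation: [0.001, -0.0, 1.0, -0.0]
wrist_force: [-0.3, -0.5, -0.0]
finger_gap: -0.0
```

Run:
```python
from h import *
p=read_camera("side");save(p,"s1.png")
i=p["img"][130:250,250:390,::-1];cv2.imwrite("pics/s1z.png",cv2.resize(i,None,fx=5,fy=5,interpolation=cv2.INTER_CUBIC))
```

```text
(no output)
```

View pics/s1z.png

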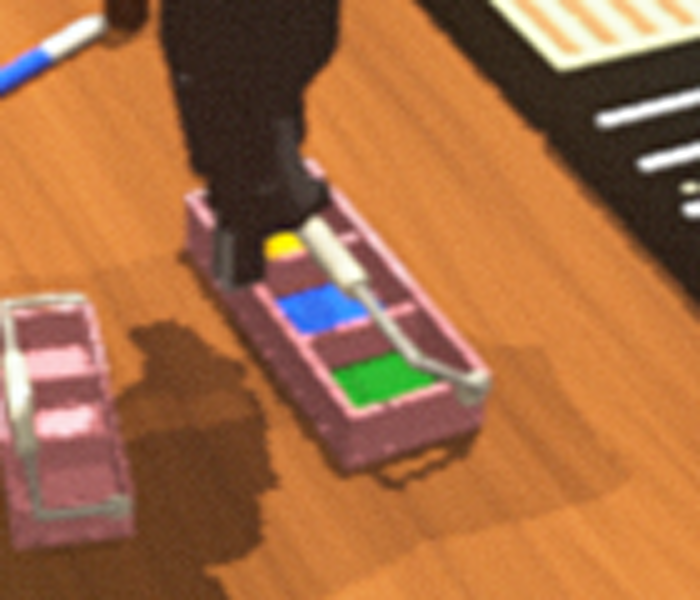

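>>> {"api": "send_rows", "payload": {
  "deltas": [
    [[0.8,0,-0.1,0,0,0],[1.6,0,-0.1,0,0,0],[2.75,0,0.7,0,0,0],[3.9,0,1.4,0,0,0],[5.55,0,1.7,0,0,0],[7.0,0,1.5,0,0,0],[8.2,0,0.8,0,0,0],[9.15,0,0.1,0,0,0],[9.8,0,-0.3,0,0,0],[9.8,0,-0.3,0,0,0],[9.8,0,-0.3,0,0,0]]
  ]
}}

```text
clock: 4.45
tcp_pos: [0.6308, 0.0358, 0.0394]
orientation: [-0.001, 0.001, 1.0, -0.0]
wrist_force: [-2.4, -0.0, -2.3]
finger_gap: -0.0001
```

Run:
```python
from h import *
p=read_camera("side");save(p,"s2.png")
i=p["img"][130:250,250:390,::-1];cv2.imwrite("pics/s2z.png",cv2.resize(i,None,fx=5,fy=5,interpolation=cv2.INTER_CUBIC))
```

```text
(no output)
```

View pics/s2z.png

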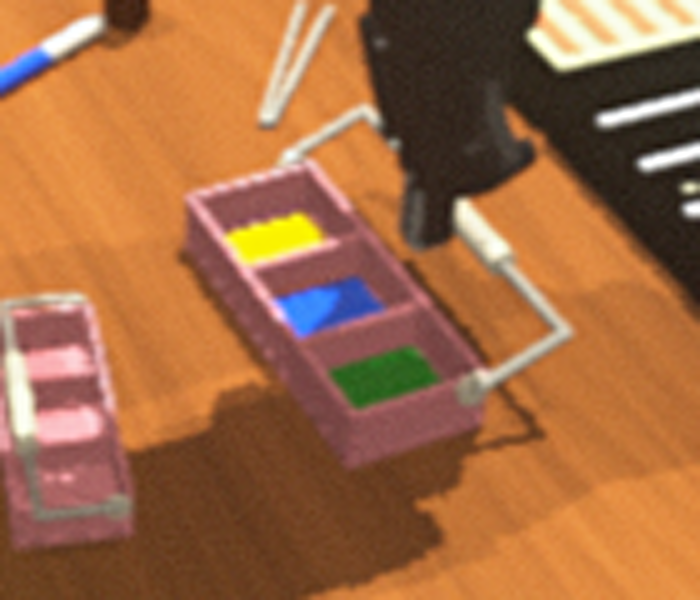

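The handle is over, at roughly q 2.6. Next I'll back off and go above the green vial.

>>> {"api": "send_rows", "payload": {
  "deltas": [
    [[-3,0,3,0,0,0],[-5,2,8,0,0,0],[-18.9,19.5,9,0,0,0],[-18.9,19.5,9,0,0,0],[-18.9,19.5,9,0,0,0],[-18.9,19.5,9,0,0,0],[-18.9,19.5,9,0,0,0],[-18.9,19.5,9,0,0,0],[-18.9,19.5,9,0,0,0],[-18.9,19.5,9,0,0,0],[-18.9,19.5,9,0,0,0]]
  ],
  "jaw": 0.3
}}

```text
clock: 5.6
tcp_pos: [0.4438, 0.2301, 0.1305]
orientation: [0.0, 0.001, 1.0, 0.0]
wrist_force: [-0.2, 0.2, 0.1]
finger_gap: 0.0557
```

```bash
cat > cad.py <<'E'
from h import *
import sys
for n in ["scene","side"]:
    p=read_camera(n);W=cloud(p).reshape(-1,3);im=p["img"].reshape(-1,3).astype(int)
    w=W[(W[:,0]>.61)&(W[:,0]<.70)&(abs(W[:,1]-.03)<.05)&(W[:,2]>.035)&(W[:,2]<.09)]
    print(n,"sleeve",len(w),np.median(w,0).round(4))
    for nm,k in dict(blue=(2,0,1),green=(1,0,2),yellow=None).items() if 0 else []: pass
    hsv=cv2.cvtColor(p["img"],cv2.COLOR_RGB2HSV).reshape(-1,3)
    inb=(abs(W[:,0]-.58)<.045)&(abs(W[:,1]-.035)<.1)&(W[:,2]<.014)&(hsv[:,1]>140)
    for nm,(a,b) in dict(yellow=(22,36),green=(45,80),blue=(100,130)).items():
        v=W[inb&(hsv[:,0]>=a)&(hsv[:,0]<=b)]
        if len(v): print(n,nm,len(v),v.mean(0).round(4),v.min(0).round(3),v.max(0).round(3))
    w=W[(abs(W[:,0]-.58)<.05)&(abs(W[:,1]-.035)<.1)&(W[:,2]>.027)&(W[:,2]<.036)]
    c,s,a=cv2.minAreaRect((w[:,:2]*1000).astype(np.float32)); print(n,"rim",len(w),np.round(c,1),np.round(s,1),a)
    save(p,f"{n}_{sys.argv[1]}.png")
E
cat > wr.py <<'E'
from h import *
import sys
st=get_state();p=read_camera("wrist");save(p,sys.argv[1]);W=cloud(p,st).reshape(-1,3)
c=np.array([float(sys.argv[2]),float(sys.argv[3])])
from scipy.optimize import least_squares
w=W[(np.hypot(*(W[:,:2]-c).T)<.035)&(W[:,2]>.05)&(W[:,2]<.072)]
print(st["tcp_pos"],len(w))
if len(w): print("mean",w.mean(0).round(4),"mid",((w.max(0)+w.min(0))/2).round(4),"ext",(w.max(0)-w.min(0)).round(4))
E
python3 cad.py a; python3 wr.py wg.png .4425 .231
```

```text
scene sleeve 191 [0.6509 0.0373 0.0539]
scene yellow 235 [0.5756 0.086  0.0062] [0.551 0.066 0.003] [0.599 0.106 0.01 ]
scene green 172 [ 0.5794 -0.0253  0.0061] [ 0.555 -0.043  0.001] [ 0.603 -0.007  0.011]
scene blue 208 [0.5771 0.0304 0.0061] [0.553 0.012 0.002] [0.601 0.049 0.011]
scene rim 415 [582.3  36.1] [ 72.4 185.8] 1.8966116905212402
side sleeve 177 [0.6444 0.0297 0.0538]
side yellow 107 [0.5843 0.1029 0.0067] [0.562 0.09  0.004] [0.606 0.116 0.011]
side green 135 [ 0.5887 -0.0083  0.0069] [ 0.568 -0.021  0.003] [0.61  0.006 0.01 ]
side blue 117 [0.5873 0.0469 0.0066] [0.567 0.034 0.003] [0.608 0.06  0.011]
side rim 506 [580.   36.9] [ 71.5 190.8] 2.190707206726074
[0.44351601 0.230019   0.13024057] 1332
mean [0.4407 0.2301 0.0613] mid [0.442  0.2299 0.057 ] ext [0.0279 0.0278 0.0139]
```

View pics/wg.png

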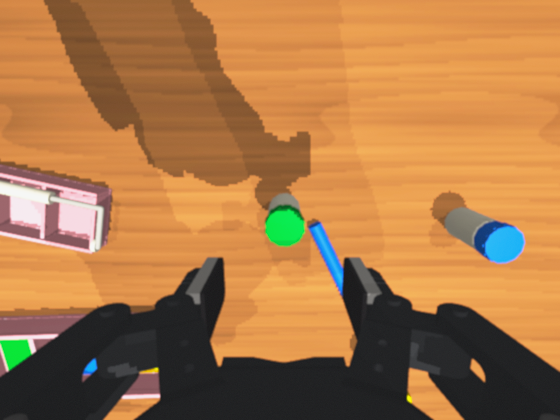

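The wrist view puts the green cap at pixel (285,225), and its world position agrees with the fixed cameras. The sleeve fits q ≈ 2.7. Grasping now.

>>> {"api": "send_rows", "payload": {
  "deltas": [
    [[-0.1,0,-4,0,0,0],[-0.2,0,-8,0,0,0],[-0.2,0,-10,0,0,0],[-0.2,0,-10,0,0,0],[-0.2,0,-10,0,0,0]]
  ]
}}

```text
clock: 6.25
tcp_pos: [0.441, 0.2305, 0.0305]
orientation: [-0.0, 0.001, 1.0, -0.0]
wrist_force: [0.0, 0.6, 0.3]
finger_gap: 0.0556
```

>>> {"api": "send_rows", "payload": {
  "deltas": [
    [[0,0,0,0,0,0],[0,0,0,0,0,0],[0,0,0,0,0,0],[0,0,0,0,0,0],[0,0,0,0,0,0]]
  ],
  "jaw": -1,
  "force": 30
}}

```text
clock: 6.75
tcp_pos: [0.4423, 0.2312, 0.0319]
orientation: [0.002, 0.001, 1.0, 0.0]
wrist_force: [-0.5, -1.3, 7.1]
finger_gap: 0.0267
```

>>> {"api": "send_rows", "payload": {
  "deltas": [
    [[0,0,2,0,0,0],[0,0,7,0,0,0],[0,0,8,0,0,0],[0,0,8,0,0,0]]
  ]
}}

```text
clock: 7.15
tcp_pos: [0.4427, 0.2316, 0.1129]
orientation: [0.003, 0.0, 1.0, 0.001]
wrist_force: [0.2, 0.2, -1.2]
finger_gap: 0.0267
```

```bash
python3 wr.py wg2.png .4415 .23
```

```text
[0.44272756 0.23160149 0.11291067] 0
```

View pics/wg2.png

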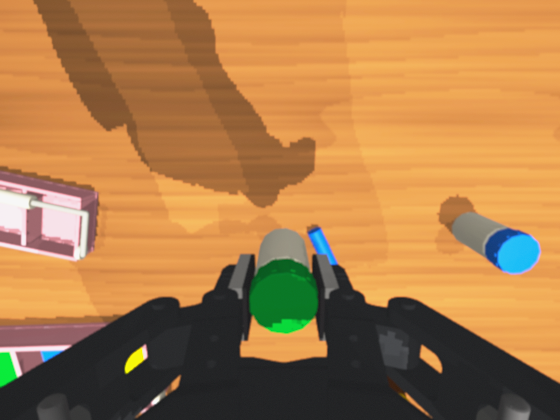

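>>> {"api": "send_rows", "payload": {
  "deltas": [
    [[14.0,-25.1,0.5,0,0,0],[14.0,-25.1,0.5,0,0,0],[14.0,-25.1,0.5,0,0,0],[14.0,-25.1,0.5,0,0,0],[14.0,-25.1,0.5,0,0,0],[14.0,-25.1,0.5,0,0,0],[14.0,-25.1,0.5,0,0,0],[14.0,-25.1,0.5,0,0,0],[14.0,-25.1,0.5,0,0,0]]
  ]
}}

```text
clock: 8.1
tcp_pos: [0.5791, -0.0192, 0.1138]
orientation: [-0.002, 0.0, 1.0, 0.0]
wrist_force: [0.2, 0.1, 0.3]
finger_gap: 0.0271
```

Run:
```python
from h import *
st=get_state();print(st["tcp_pos"]);p=read_camera("side")
i=p["img"][110:250,250:390,::-1];cv2.imwrite("pics/s3z.png",cv2.resize(i,None,fx=4,fy=4,interpolation=cv2.INTER_CUBIC))
```

```text
[ 0.57912641 -0.01923939  0.11381679]
```

View pics/s3z.png

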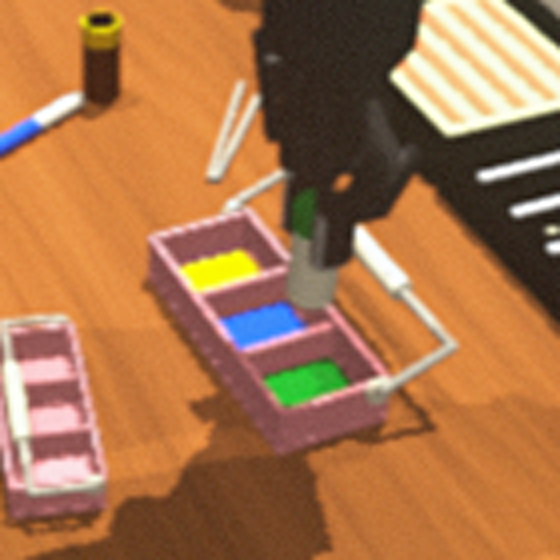

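Held upright above the caddy. The handle is on the far side. Lowering and releasing.

>>> {"api": "send_rows", "payload": {
  "deltas": [
    [[0.2,0,-3,0,0,0],[0.3,0,-6,0,0,0],[0.3,0,-7.2,0,0,0],[0.3,0,-7.4,0,0,0],[0.3,0,-7.5,0,0,0],[0.3,0,-7.5,0,0,0]]
  ]
}}

```text
clock: 8.75
tcp_pos: [0.5847, -0.02, 0.0417]
orientation: [0.001, 0.0, 1.0, -0.0]
wrist_force: [0.9, -1.3, 0.2]
finger_gap: 0.0265
```

>>> {"api": "send_rows", "payload": {
  "deltas": [
    [[0,0,0,0,0,0],[0,0,0,0,0,0],[0,0,0,0,0,0],[0,0,0.5,0,0,0],[0,0,4,0,0,0],[0,0,9,0,0,0],[0,0,9,0,0,0]]
  ],
  "jaw": 0.1
}}

```text
clock: 9.45
tcp_pos: [0.5882, -0.0209, 0.1378]
orientation: [0.006, 0.001, 1.0, -0.001]
wrist_force: [0.7, -0.3, -0.1]
finger_gap: 0.047
```

```bash
python3 wr.py wg3.png .582 -.019
```

```text
[ 0.58815389 -0.02089794  0.13778309] 1345
mean [ 0.5832 -0.0214  0.0671] mid [ 0.5848 -0.0214  0.06  ] ext [0.0284 0.0281 0.0199]
```

View pics/wg3.png

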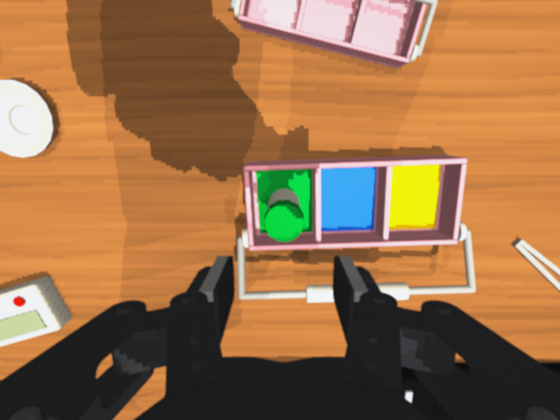

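The green vial stands in its pocket, with its cap top at z 0.067. Blue next.

>>> {"api": "send_rows", "payload": {
  "deltas": [
    [[-13.3,40.6,0,0,0,0],[-13.3,40.6,0,0,0,0],[-13.3,40.6,0,0,0,0],[-13.3,40.6,0,0,0,0],[-13.3,40.6,0,0,0,0],[-13.3,40.6,0,0,0,0],[-13.3,40.6,0,0,0,0],[-13.3,40.6,0,0,0,0],[-13.3,40.6,0,0,0,0],[-13.3,40.6,0,0,0,0],[-13.3,40.6,0,0,0,0],[-13.3,40.6,0,0,0,0]]
  ],
  "jaw": 0.3
}}

```text
clock: 10.7
tcp_pos: [0.4507, 0.3847, 0.1297]
orientation: [-0.0, 0.001, 1.0, -0.0]
wrist_force: [0.2, -0.2, 0.1]
finger_gap: 0.0557
```

```bash
python3 wr.py wb.png .4555 .385
```

```text
[0.45071911 0.38473277 0.12973025] 1329
mean [0.4535 0.3845 0.0612] mid [0.4545 0.3845 0.0569] ext [0.0278 0.0287 0.0137]
```

View pics/wb.png

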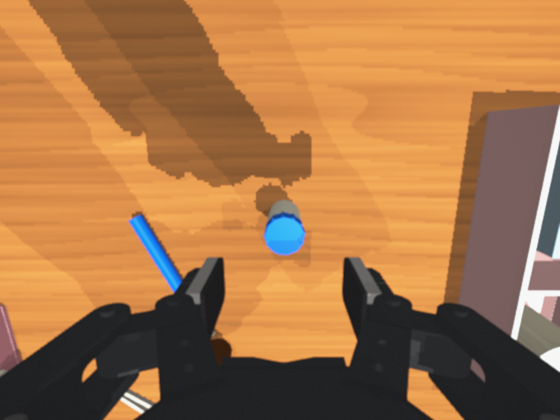

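>>> {"api": "send_rows", "payload": {
  "deltas": [
    [[0.3,0,-4,0,0,0],[0.35,0,-8,0,0,0],[0.35,0,-9.9,0,0,0],[0.35,0,-9.9,0,0,0],[0.35,0,-9.9,0,0,0]]
  ]
}}

```text
clock: 11.25
tcp_pos: [0.4549, 0.3849, 0.0317]
orientation: [-0.0, 0.001, 1.0, -0.0]
wrist_force: [1.2, 0.6, 0.2]
finger_gap: 0.0558
```

>>> {"api": "send_rows", "payload": {
  "deltas": [
    [[0,0,0,0,0,0],[0,0,0,0,0,0],[0,0,0,0,0,0],[0,0,0,0,0,0],[0,0,0,0,0,0]]
  ],
  "jaw": -1
}}

```text
clock: 11.75
tcp_pos: [0.4556, 0.3863, 0.0332]
orientation: [0.002, 0.001, 1.0, 0.001]
wrist_force: [0.8, -1.0, 5.8]
finger_gap: 0.0271
```

>>> {"api": "send_rows", "payload": {
  "deltas": [
    [[0,0,2,0,0,0],[0,0,7,0,0,0],[0,0,11,0,0,0],[0,0,11,0,0,0],[0,0,11,0,0,0]]
  ]
}}

```text
clock: 12.25
tcp_pos: [0.455, 0.3865, 0.143]
orientation: [0.001, 0.0, 1.0, 0.001]
wrist_force: [-0.1, -0.2, -0.9]
finger_gap: 0.0267
```

>>> {"api": "send_rows", "payload": {
  "deltas": [
    [[12.6,-35,0,0,0,0],[12.6,-35,0,0,0,0],[12.6,-35,0,0,0,0],[12.6,-35,0,0,0,0],[12.6,-35,0,0,0,0],[12.6,-35,0,0,0,0],[12.6,-35,0,0,0,0],[12.6,-35,0,0,0,0],[12.6,-35,0,0,0,0],[12.6,-35,0,0,0,0],[12.6,-35,0,0,0,0],[12.6,-35,0,0,0,0]]
  ]
}}

```text
clock: 13.45
tcp_pos: [0.5795, 0.0373, 0.1409]
orientation: [-0.001, -0.0, 1.0, 0.0]
wrist_force: [-0.5, -0.1, -0.2]
finger_gap: 0.0272
```

Run:
```python
from h import *
st=get_state();print(st["tcp_pos"]);p=read_camera("side")
i=p["img"][110:250,250:390,::-1];cv2.imwrite("pics/s4z.png",cv2.resize(i,None,fx=4,fy=4,interpolation=cv2.INTER_CUBIC))
```

```text
[0.57948341 0.03726712 0.14093684]
```

View pics/s4z.png

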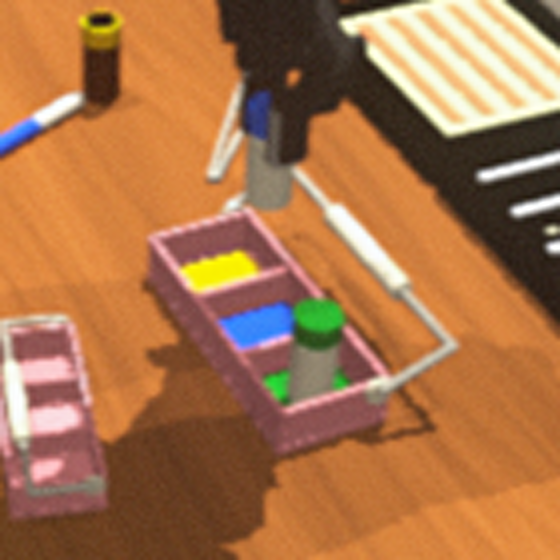

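>>> {"api": "send_rows", "payload": {
  "deltas": [
    [[0.2,0,-4,0,0,0],[0.2,0,-8,0,0,0],[0.2,0,-9.6,0,0,0],[0.2,0,-10.0,0,0,0],[0.2,0,-10.2,0,0,0],[0.2,0,-10.2,0,0,0]]
  ]
}}

```text
clock: 14.1
tcp_pos: [0.5832, 0.0362, 0.0404]
orientation: [0.001, 0.0, 1.0, -0.0]
wrist_force: [0.9, -0.5, -0.4]
finger_gap: 0.0269
```

>>> {"api": "send_rows", "payload": {
  "deltas": [
    [[0,0,0,0,0,0],[0,0,0,0,0,0],[0,0,0,0,0,0],[0,0,0.5,0,0,0],[0,0,4,0,0,0],[0,0,9,0,0,0],[0,0,10,0,0,0]]
  ],
  "jaw": 0
}}

```text
clock: 14.8
tcp_pos: [0.5856, 0.0356, 0.1456]
orientation: [0.005, 0.001, 1.0, -0.0]
wrist_force: [0.7, -1.3, 0.6]
finger_gap: 0.0429
```

```bash
python3 wr.py wb3.png .5815 .037
```

```text
[0.58557381 0.0355839  0.14563198] 1262
mean [0.5815 0.034  0.067 ] mid [0.5827 0.0339 0.0599] ext [0.0285 0.0286 0.0198]
```

View pics/wb3.png

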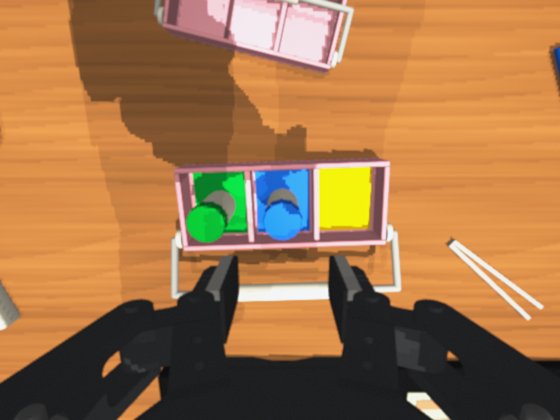

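>>> {"api": "send_rows", "payload": {
  "deltas": [
    [[1.3,-36.1,0,0,0,0],[1.3,-36.1,0,0,0,0],[1.3,-36.1,0,0,0,0],[1.3,-36.1,0,0,0,0],[1.3,-36.1,0,0,0,0],[1.3,-36.1,0,0,0,0],[1.3,-36.1,0,0,0,0],[1.3,-36.1,0,0,0,0],[1.3,-36.1,0,0,0,0],[1.3,-36.1,0,0,0,0],[1.3,-36.1,0,0,0,0],[1.3,-36.1,0,0,0,0]]
  ],
  "jaw": 0.2
}}

```text
clock: 16.05
tcp_pos: [0.5955, -0.3232, 0.1396]
orientation: [-0.0, -0.001, 1.0, 0.0]
wrist_force: [-1.3, -0.3, 0.5]
finger_gap: 0.051
```

```bash
python3 wr.py wy.png .599 -.3255
```

```text
[ 0.5955268  -0.32316427  0.13955426] 1219
mean [ 0.598  -0.3277  0.0613] mid [ 0.5994 -0.3278  0.0572] ext [0.0291 0.0283 0.0145]
```

View pics/wy.png

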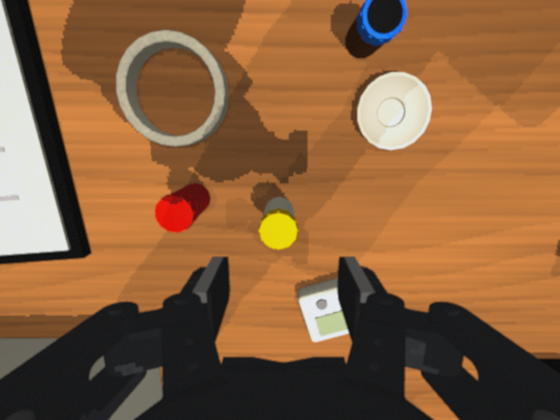

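>>> {"api": "send_rows", "payload": {
  "deltas": [
    [[0.3,-0.3,-4,0,0,0],[0.35,-0.35,-8,0,0,0],[0.35,-0.35,-10.7,0,0,0],[0.35,-0.35,-10.8,0,0,0],[0.35,-0.35,-10.8,0,0,0]]
  ]
}}

```text
clock: 16.6
tcp_pos: [0.5988, -0.3278, 0.0316]
orientation: [-0.0, 0.0, 1.0, 0.0]
wrist_force: [0.4, -0.8, 0.2]
finger_gap: 0.0513
```

>>> {"api": "send_rows", "payload": {
  "deltas": [
    [[0,0,0,0,0,0],[0,0,0,0,0,0],[0,0,0,0,0,0],[0,0,0,0,0,0],[0,0,0,0,0,0]]
  ],
  "jaw": -1
}}

```text
clock: 17.1
tcp_pos: [0.6003, -0.3294, 0.0339]
orientation: [0.002, 0.0, 1.0, -0.001]
wrist_force: [-0.2, 1.2, 7.3]
finger_gap: 0.0269
```

>>> {"api": "send_rows", "payload": {
  "deltas": [
    [[0,0,2,0,0,0],[0,0,7,0,0,0],[0,0,12,0,0,0],[0,0,14,0,0,0],[0,0,14,0,0,0]]
  ]
}}

```text
clock: 17.6
tcp_pos: [0.601, -0.3304, 0.1773]
orientation: [0.004, 0.001, 1.0, -0.003]
wrist_force: [0.2, -0.1, 0.2]
finger_gap: 0.0269
```

>>> {"api": "send_rows", "payload": {
  "deltas": [
    [[-2.1,42.1,0,0,0,0],[-2.1,42.1,0,0,0,0],[-2.1,42.1,0,0,0,0],[-2.1,42.1,0,0,0,0],[-2.1,42.1,0,0,0,0],[-2.1,42.1,0,0,0,0],[-2.1,42.1,0,0,0,0],[-2.1,42.1,0,0,0,0],[-2.1,42.1,0,0,0,0],[-2.1,42.1,0,0,0,0],[-2.1,42.1,0,0,0,0],[-2.1,42.1,0,0,0,0]]
  ]
}}

```text
clock: 18.8
tcp_pos: [0.5776, 0.0913, 0.1708]
orientation: [-0.0, 0.001, 1.0, -0.0]
wrist_force: [0.4, 0.4, -0.3]
finger_gap: 0.027
```

>>> {"api": "send_rows", "payload": {
  "deltas": [
    [[0,0,0,0,0,0],[0,0,0,0,0,0]]
  ]
}}

```text
clock: 19.0
tcp_pos: [0.5779, 0.0911, 0.1712]
orientation: [-0.0, 0.002, 1.0, -0.0]
wrist_force: [-0.1, -0.1, -1.7]
finger_gap: 0.0266
```

Run:
```python
from h import *
st=get_state();print(st["tcp_pos"]);p=read_camera("side")
i=p["img"][90:250,250:390,::-1];cv2.imwrite("pics/s5z.png",cv2.resize(i,None,fx=4,fy=4,interpolation=cv2.INTER_CUBIC))
```

```text
[0.57790681 0.09108588 0.17122925]
```

View pics/s5z.png

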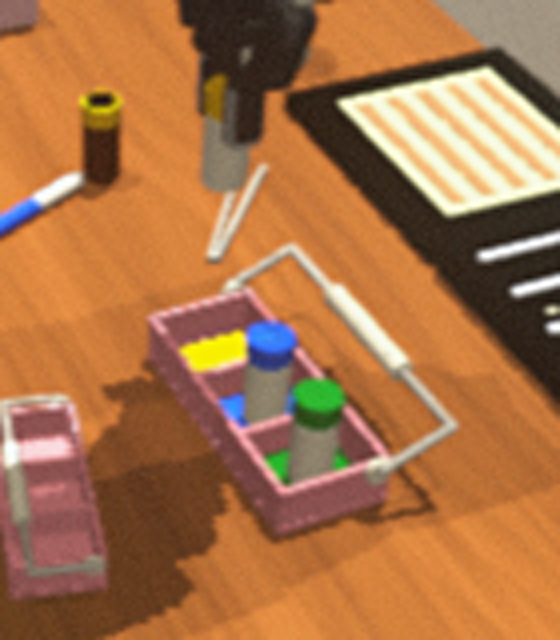

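>>> {"api": "send_rows", "payload": {
  "deltas": [
    [[0.2,0,-4.5,0,0,0],[0.2,0,-9,0,0,0],[0.2,0,-12.3,0,0,0],[0.2,0,-12.8,0,0,0],[0.2,0,-13.1,0,0,0],[0.2,0,-13.1,0,0,0]]
  ]
}}

```text
clock: 19.65
tcp_pos: [0.5808, 0.092, 0.0416]
orientation: [0.001, 0.001, 1.0, -0.0]
wrist_force: [0.3, -0.6, 0.3]
finger_gap: 0.0267
```

>>> {"api": "send_rows", "payload": {
  "deltas": [
    [[0,0,0,0,0,0],[0,0,0,0,0,0],[0,0,0,0,0,0],[0,0,0.5,0,0,0],[0,0,4,0,0,0],[0,0,9,0,0,0],[0,0,12,0,0,0],[-8,0,14,0,0,0],[-12,0,14,0,0,0],[-12,0,14,0,0,0],[-12,0,14,0,0,0]]
  ],
  "jaw": 0
}}

```text
clock: 20.75
tcp_pos: [0.4567, 0.0926, 0.1816]
orientation: [-0.0, 0.0, 1.0, 0.0]
wrist_force: [-0.4, 0.0, 0.4]
finger_gap: 0.0428
```

```bash
cat > fin.py <<'E'
from h import *
print(get_state()["clock"])
for n in ["scene","side"]:
    p=read_camera(n);save(p,n+"_f.png");W=cloud(p).reshape(-1,3)
    for nm,c in dict(blue=(.582,.034),green=(.584,-.021),yellow=(.5795,.0905),ub=(.46,-.26),uy=(.5925,.32)).items():
        t=W[(np.hypot(W[:,0]-c[0],W[:,1]-c[1])<.03)&(W[:,2]>.056)&(W[:,2]<.09)]
        if len(t): print(n,nm,len(t),((t.max(0)+t.min(0))/2).round(4),np.median(t[:,2]).round(4))
    w=W[(W[:,0]>.625)&(W[:,0]<.70)&(abs(W[:,1]-.03)<.05)&(W[:,2]>.03)&(W[:,2]<.09)]
    print("sleeve",len(w),np.median(w,0).round(4))
    a,b=(200,210) if n=="scene" else (250,110)
    cv2.imwrite(f"pics/{n}_fz.png",cv2.resize(p["img"][b:b+140,a:a+140,::-1],None,fx=4,fy=4,interpolation=cv2.INTER_CUBIC))
a=cv2.imread("pics/scene_fz.png");b=cv2.imread("pics/side_fz.png");cv2.imwrite("pics/fz.png",cv2.resize(np.hstack([a,b]),(800,400)))
E
python3 fin.py
```

```text
20.75
scene blue 106 [0.5848 0.0358 0.0632] 0.0664
scene green 101 [ 0.586  -0.0191  0.0634] 0.0665
scene yellow 114 [0.5811 0.0946 0.0637] 0.0665
scene ub 54 [ 0.4622 -0.2598  0.0604] 0.0605
scene uy 135 [0.5938 0.3203 0.0606] 0.0613
sleeve 188 [0.6507 0.0374 0.0537]
side blue 119 [0.582  0.035  0.0633] 0.0667
side green 133 [ 0.5834 -0.0204  0.0633] 0.0669
side yellow 109 [0.5779 0.0936 0.0631] 0.0665
side ub 199 [ 0.459  -0.2611  0.0605] 0.0616
side uy 58 [0.5909 0.3204 0.0603] 0.0619
sleeve 180 [0.6445 0.0298 0.0537]
```

View pics/fz.png

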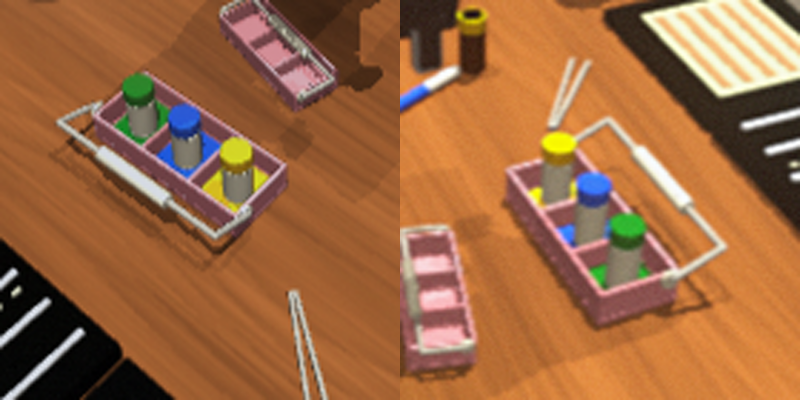

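All three vials stand upright in their matching pockets, the handle is on the far side, the brown vials haven't moved, and the arm is clear. Handing in.

```bash
python3 -c "
from workcell import hand_in
print(hand_in())"
```

```text
the job is handed in; nothing more can be done
None
```

The job is handed in with everything in place by my last checks, about 21 s into the 90 s; the interface gives no verdict. I swung the pink caddy's handle over to the far side first, then stood the green, blue and yellow white vials in the pockets of their cap colours.

- **Handle:** the sleeve position works out to about 2.7 rad, against the 2.2 rad needed.
- **White vials:** all three look upright, with cap tops at about 66.5 mm (67 mm expected on the pocket floor). Each is within about 5 mm of its pocket centre.
- **Brown vials:** both are standing within about 2 mm of where they were measured at the start.
- **Arm:** it is clear of everything, and every wrist force reading was under 10 N.

The two fixed cameras disagreed by about 3 mm in x throughout, so I took values between them and checked each vial with the wrist camera before gripping it. No check failed.

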